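# Set the bench interlock with its key and put the key back

## Robot

A 6-joint arm with a two-finger parallel gripper is mounted at the origin on a cart in front of the work surface, level with it; the furniture and walls round the work are solid. World frame = base frame: x ahead of the robot, y to its left, z up, the work surface at z = 0. Lengths are in m, angles in rad, forces in N, time in s.
With the tool pointing down it reaches from about 0.25 to 0.725 m from the base axis. Payload 4 kg.
Tool frame: the origin (TCP) lies at the very end of the fingers, on their centre line; the grasp point (between the pads) lies 19 mm behind it (r.hold_point_z is the distance from the TCP to the grasp point, in m); z points along the fingers, y is the direction in which the jaws open and shut (so a half turn about z gives the same grasp; the last joint's range is limited). The gripper opens to 85 mm and grips with 20 to 120 N. Pads are 22 mm wide; open, the fingers measure 114 mm over their backs; the gripper's body (76 mm by 85 mm) begins 54 mm behind the grasp point. The pads swing forward as they close: fully open they stand 13 mm farther back than shut.
Start: joints at [-1.258, 0.241, 0.005, 1.335, 0, 1.571], TCP at [0.154, -0.476, 0.231] pointing down, gripper open.
Joint ranges: [-2.72, 2.72], [-1.05, 1.87], [-1.09, 1.28], [-1.99, 2.15], [-1.42, 1.44], [-3.14, 3.14]. Speed limits (rad/s): [2.79, 2.79, 3.14, 3.14, 3.14, 3.14].

## Interface

Orientations are given as a rotation vector (axis times angle).
In Python, from workcell import telemetry, get_image, r gives the robot as it stands.
- The arm moves only by the tool jog_arm, never from a script. Its argument "commands" is text: rows parted by semicolons, each of 5 numbers parted by spaces: the shift along the tool's x, y, z in mm, then the turn about the tool's z in degrees, then the opening in per cent of the stroke, from 0 (shut) to 100 (fully open). A call has 1 to 12 rows; each row is the pose to reach, as a shift and turn from the pose measured when the call began, along the tool's axes at that moment; what a row does not reach only later rows make up. A row lasts 1/8 s, in which the tool goes at most 62.5 mm and 10.7 degrees, less where a joint would pass 70% of its speed; a pose out of reach is approached as far as the arm can. A call with a gripper value outside its range is refused whole. The fingers move at their own pace and stop on an object; the grip force is fixed at half the most. Time passes only in rows, so rows that repeat a pose let the fingers close. It gives the time, the measured TCP pose, the force and the opening at its end, in the units of the state.
- telemetry.get_state(): the state, without advancing time (a new reading comes with each control period).
- get_image(name): name is "scene" or "top" or "wrist"; returns a dict with "color" (480x640x3 uint8, blue, green, red), "z_map" (480x640 float32, m along the optical axis (not along the pixel's ray), 0 where there is no reading), "intrinsics" (3x3 intrinsics, pixels), "camera_from_world" (4x4, takes a point from world to camera coordinates); the wrist camera has in their place "mount" (4x4, takes a point from camera to tool coordinates, whose origin is the TCP and whose axes are the flange's). Camera axes: x right, y up, looking along -z (the intrinsics and any distortion apply to the point x, -y, -z); pixel columns grow to the right and rows downward; lengths in m; the calibration is good to about 2 mm. The wrist camera is an equidistant fisheye: a pixel r from the principal point sees the ray r / f radians off the axis. A picture is of the moment at which its call begins: read the wrist's pose just before it.
- r.close_job(): hands the job in, once; it reports no verdict.
The state is a dict: "time": time; "joints": joint angles; "joint_vel": joint speeds; "joint_efforts": joint torques, N m; "tool_pos": TCP position; "ee_rot": TCP orientation; "ft_force": force on the tool from outside, world axes, zero at the start; "ft_torque": the same for the moment, N m; "finger_gap": opening from 0.0 (shut) to 1.0 (fully open).
Only numpy, scipy, OpenCV 4.12 (cv2) and the standard library are available. Lean on these libraries where they do the work, as an engineer would, in place of code of your own. Each camera call takes 0.05 s, during which the arm holds its last target. There are 200 camera calls.

## Task

Take the key out of its stand and push it gently into the keyhole in the top of the grey interlock box until it rests on the bottom, then turn it clockwise until the steel flag arm has swung all the way to its stop. Turn the key back to the one position where it comes out, draw it out without forcing it, and put it back upright in its stand, fully down, leaving the other things on the counter alone.

Things in the scene. Friction and masses are not known exactly. Their poses are not given: they have to be found in the camera images.
- key: Loose upright key, 84 mm long, about 50 g; origin at the tip of its steel shank, z up along it. Shank 8 mm thick, tapering over the lowest 5 mm to 3 mm. One flat bit points along +x: 12 mm out from the axis, 4 mm thick (y), 6 to 14 mm above the tip. Black head to pinch across y: 28 mm wide (x), 9 mm thick (y), 50 to 84 mm above the tip.
- key_collar (a point): On the key's axis, underside of its black collar, 46 mm above the tip; axes as the key's. The collar is 32 (x) x 20 (y) x 4 mm; fingertips must stay above its top face. It never reaches the lock.
- lock: Fixed grey steel box, 82 x 92 x 60 mm, with small mounting ears; origin at the centre of its underside, z up. From a slit in its -x face sticks a steel flag arm with an upturned tab, 62 mm from the lock's axis; it starts at the right (-y) end of the slit and goes to the left (+y) end.
- keyhole (a point): On the lock's axis, top of the 8 mm keyhole plate, 60 mm above the counter. Hole 10 mm across plus one slot 6.5 mm wide out to 13.5 mm along +x for the bit: the key passes only with its +x along this +x (about 0.1 rad of play), and turns below the plate. Inside is a seat, 24 to 40 mm below this point, different each time and to be felt; 2 mm or more above the seat the key turns idly.
- flag (a joint): Hinge of the flag in the lock, rad: 0 to 0.75 (hard stop), clockwise from above; starts at 0 to 0.15. The bit meets it after 0.45 to 0.7 rad of idle clockwise turning, then drives it against about 0.05 N m of friction; the stop comes at 1.2 to 1.4 rad of key turn and is rigid. The flag stays put when the key turns back. Only the key may move it.
- stand: Fixed grey key stand, block 66 x 56 mm, 56 mm high on an 80 x 70 mm foot; origin at the centre of the underside.
- stand_mouth (a point): On the stand's top face where the key's axis stands. Slot 20 x 12 mm, 49 mm deep, from -6 to +14 mm along this point's x and +-6 mm along y; the key stands in it with its +x along this point's +x, its collar resting on the top face (key tip 46 mm below this point).
- oil_bottle: Small brown dropper bottle, 27 mm across, 59 mm high, bystander; origin under its centre.
- cup: Lidded specimen cup, 69 mm across, 68 mm high, bystander.
- stain_bottle: Dropper bottle, 38 mm across, 96 mm high, bystander.
There are look-alikes about, which are no part of the job. Leave any orange or yellow look-alike of the key alone.

How it is judged:
By the outcome, as a careful person would: the job done as asked, in the order asked, and still so for the second after the job is handed in, with the robot touching nothing.
It also fails if it takes over 67 s, if anything falls off the work surface, if the arm or the gripper's body presses on something with over 40 N, if the wrist force passes 120 N, or if a joint passes its speed limit or range.

## Working session

There is one attempt and no reset: what is moved stays moved. The work goes in short steps, Python scripts to look and compute and a tool call to move; the robot and the scene stay as the last step left them, time stands still between calls to the robot, and variables do not carry over. Pictures are saved under pics/ and viewed, about 8 in all and at most 12, crops included, and the job is handed in when it is done.

Besides the shell and the picture viewer there is one more tool, called after "Call:" in YAML: its name, and indented under it one key for each argument. jog_arm: Moves the arm, as the interface text tells. Its arguments: {"type":"object","properties":{"commands":{"type":"string"}},"required":["commands"]}

```bash
ls; mkdir -p pics
python3 - <<'E'
from workcell import telemetry, get_image, r
import cv2,numpy as np
print(telemetry.get_state(), r.hold_point_z)
for n in("scene","top"):
    d=get_image(n); cv2.imwrite(f"pics/{n}0.png",d["color"]); np.savez(f"pics/{n}0.npz",**d)
    print(n,d["intrinsics"],d["camera_from_world"])
E
```

```text
pics
{'time': 0.0, 'joints': array([-1.25802009e+00,  2.41439710e-01,  3.72743817e-03,  1.33522611e+00,
       -5.25109688e-06,  1.57081281e+00]), 'joint_vel': array([ 0.00018069,  0.00092077,  0.00075302,  0.00075871, -0.00096524,
        0.00063155]), 'joint_efforts': array([ 1.49212665e-04, -3.72317934e+01,  2.52406955e+01,  1.69769931e-02,
       -2.83545211e-05,  4.06949141e-06]), 'tool_pos': array([ 0.1536517 , -0.47513139,  0.23040086]), 'ee_rot': array([-3.10116824e+00, -4.88952561e-01,  5.31878785e-04]), 'ft_force': array([-0.19183971,  0.45255004,  0.10373294]), 'ft_torque': array([-0.0235311 , -0.02905709, -0.01535643]), 'finger_gap': 1.0015322303105623} 0.0187
scene [[620.93616017   0.         319.58524288]
 [  0.         620.93616017 239.34170029]
 [  0.           0.           1.        ]] [[-0.45051846 -0.89272281  0.00889417  0.28699589]
 [ 0.68561826 -0.33958661  0.64390103 -0.41158149]
 [-0.5718048   0.2961873   0.7650571  -0.67892343]
 [ 0.          0.          0.          1.        ]]
top [[455.89404665   0.         316.48459509]
 [  0.         455.89404665 238.06145955]
 [  0.           0.           1.        ]] [[-0.0076912  -0.99996327  0.00378221  0.02446255]
 [ 0.99208735 -0.00715652  0.12534546 -0.56896503]
 [-0.12531379  0.00471634  0.99210595 -0.85240879]
 [ 0.          0.          0.          1.        ]]
```

View pics/scene0.png

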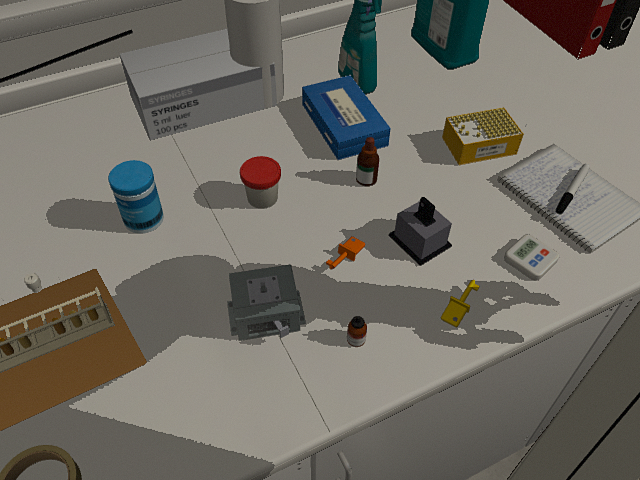

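View pics/top0.png

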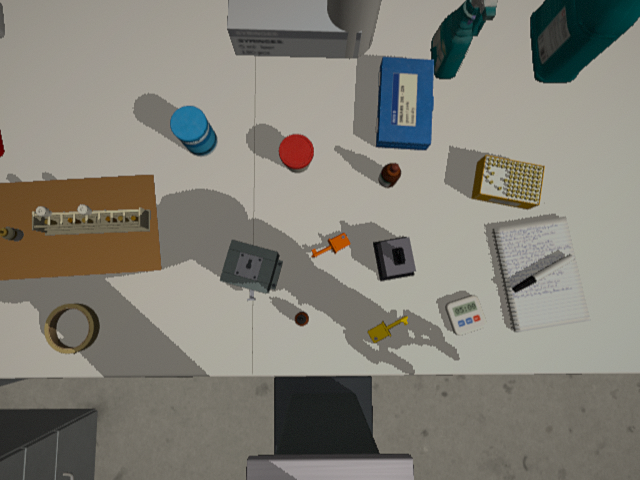

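The scene view shows the lock at (265,300) with its flag at (282,326), and the stand and black key at (424,228). In the top view the lock is at (250,265) and the stand at (394,257). Next I measure both from depth.

```bash
cat > h.py <<'E'
import numpy as np,cv2
def cloud(d):
    K=d["intrinsics"];z=d["z_map"];v,u=np.mgrid[:480,:640]
    P=np.stack([(u-K[0,2])/K[0,0]*z,-(v-K[1,2])/K[1,1]*z,-z],-1)
    T=np.linalg.inv(d["camera_from_world"]);return P@T[:3,:3].T+T[:3,3]
def plane(d,u,v,h):
    K=d["intrinsics"];T=np.linalg.inv(d["camera_from_world"])
    q=T[:3,:3]@np.array([(u-K[0,2])/K[0,0],-(v-K[1,2])/K[1,1],-1]);o=T[:3,3]
    return o+q*(h-o[2])/q[2]
E
python3 - <<'E'
from h import *
t=dict(np.load("pics/top0.npz"));s=dict(np.load("pics/scene0.npz"))
for nm,d,rois in(("top",t,dict(lock=(205,225,295,310),stand=(365,225,425,290))),("scene",s,dict(lock=(220,255,310,345),stand=(385,190,460,265)))):
    P=cloud(d)
    for k,(a,b,c,e) in rois.items():
        Q=P[b:e,a:c].reshape(-1,3);z=d["z_map"][b:e,a:c].ravel();Q=Q[z>0]
        for lo,hi in ((.05,.066),(.075,.1)):
            q=Q[(Q[:,2]>lo)&(Q[:,2]<hi)]
            if len(q)>5:
                rr=cv2.minAreaRect((q[:,:2]*1000).astype(np.float32))
                print(nm,k,lo,len(q),np.median(q[:,2]).round(4),[np.round(x,1) for x in rr],(q[:,:2].min(0)+q[:,:2].max(0))/2)
c1=cv2.resize(t["color"][230:305,210:290],None,fx=5,fy=5,interpolation=2)
c2=cv2.resize(t["color"][225:300,355:435],None,fx=5,fy=5,interpolation=2)
c3=cv2.resize(s["color"][255:345,220:310],(400,375),interpolation=2)
c4=cv2.resize(s["color"][185:275,380:470],(400,375),interpolation=2)
cv2.imwrite("pics/crop0.png",cv2.resize(np.vstack([np.hstack([c1,c2]),np.hstack([c3,c4])]),(640,600)))
E
```

```text
top lock 0.05 2085 0.0577 [array([513.8, 149.5]), array([93., 82.]), np.float64(74.2)] [0.51381437 0.14891731]
top stand 0.05 929 0.0557 [array([ 530.2, -133.6]), array([65.9, 56.8]), np.float64(9.3)] [ 0.52972109 -0.13333395]
top stand 0.075 96 0.0924 [array([ 529.6, -133.6]), array([26.8,  9.5]), np.float64(8.8)] [ 0.52931831 -0.13313643]
scene lock 0.05 3135 0.0575 [array([515. , 151.8]), array([92.5, 85.6]), np.float64(73.9)] [0.51531544 0.15221101]
scene stand 0.05 985 0.0551 [array([ 531.8, -131. ]), array([68.6, 59.5]), np.float64(9.9)] [ 0.53108973 -0.13116859]
scene stand 0.075 190 0.0881 [array([ 531.3, -130.2]), array([28.7, 11.6]), np.float64(12.1)] [ 0.53106746 -0.13068779]
```

View pics/crop0.png

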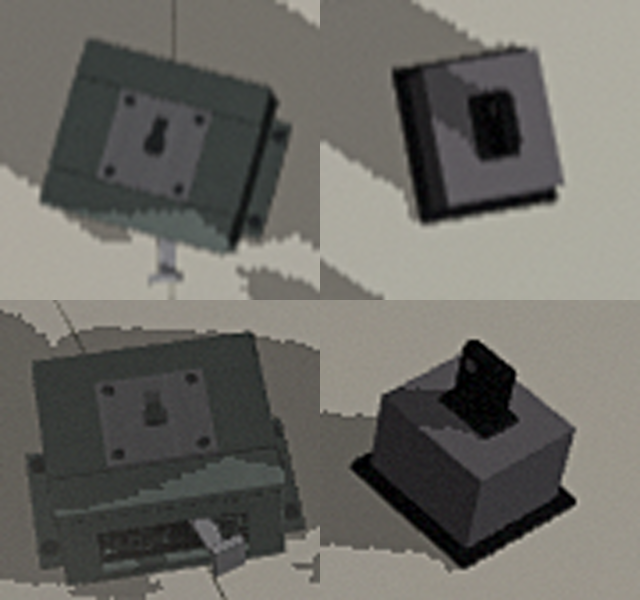

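Lock yaw comes out at about -15.8° (the slot points away from the robot) and stand yaw at about 9.3° or 189°. The crop doesn't settle which way the bit points, so I'll check that after lifting. Moving above the key now.

Call:
jog_arm:
  commands: "51 -23 8 1 60;102 -46 15 2 60;154 -70 23 3 60;205 -93 30 4 60;257 -116 38 5 60;308 -140 45 6 60;360 -163 53 7 60;411 -186 60 8 60;462 -209 60 8.6 60;462 -209 60 8.6 60;462 -209 60 8.6 60;462 -209 60 8.6 60"

```text
time: 1.6
tool_pos: [0.5279, -0.135, 0.1708]
ee_rot: [-3.13, -0.252, 0.002]
ft_force: [0.9, -1.0, -0.3]
finger_gap: 0.603
```

Run:
```python
from workcell import telemetry, get_image, r
import cv2,numpy as np
s=telemetry.get_state();d=get_image("wrist")
for k in("time","joints","tool_pos","ee_rot","ft_force","ft_torque"):print(k,np.round(s[k],4))
print(d["intrinsics"],d["mount"]);np.savez("pics/w1.npz",**d,p=s["tool_pos"],q=s["ee_rot"])
cv2.imwrite("pics/w1.png",d["color"])
```

```text
time 1.6
joints [-2.5110e-01  3.6270e-01  1.4000e-02  1.2239e+00  1.4000e-03  2.7295e+00]
tool_pos [ 0.5279 -0.135   0.1708]
ee_rot [-3.1295e+00 -2.5240e-01  2.0000e-03]
ft_force [ 0.8769 -1.0242 -0.305 ]
ft_torque [0.0277 0.0004 0.0074]
[[371.64829954   0.         320.3332666 ]
 [  0.         371.64829954 242.08177037]
 [  0.           0.           1.        ]] [[-9.36985234e-04  9.62177921e-01  2.72420211e-01  6.78614664e-02]
 [ 9.99999544e-01  9.51606279e-04  7.84459285e-05 -2.42495030e-04]
 [-1.83757843e-04  2.72420160e-01 -9.62178374e-01 -1.40919355e-01]
 [ 0.00000000e+00  0.00000000e+00  0.00000000e+00  1.00000000e+00]]
```

View pics/w1.png

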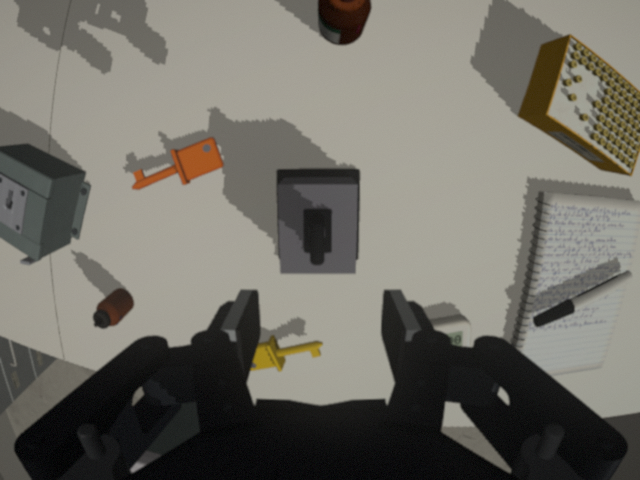

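The wrist picture shows the key at (318,230), with orange at (200,160) and yellow at (285,350) lying down. j6 is at 156°, so the grasp side has to suit the bit direction. I'll compare the hole in the head with the look-alikes.

Run:
```python
import cv2,numpy as np
from workcell import get_image
s=get_image("scene")["color"]
t=np.load("pics/top0.npz")["color"];w=np.load("pics/w1.npz")["color"];s0=np.load("pics/scene0.npz")["color"]
f=lambda im,x,y,g=1,h=25:cv2.resize(np.clip(im[y-h:y+h,x-h:x+h].astype(float)*g,0,255).astype(np.uint8),(266,266),interpolation=cv2.INTER_CUBIC)
cv2.imwrite("pics/c1.png",np.vstack([np.hstack([f(s0,426,212,4,22),f(s0,348,252,1),f(s0,460,302,1.3)]),np.hstack([f(w,318,232,4,35),f(w,180,162,1.2,45),f(t,388,327,1.3)])]))
```

```text
(no output)
```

View pics/c1.png

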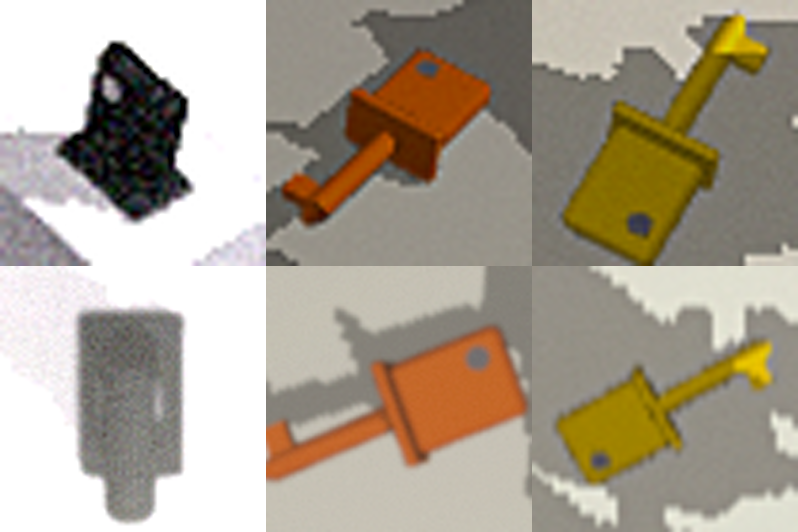

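The hole is on the bit side on both look-alikes. On the black key it's at the upper left of the scene crop, which is world +x, so key +x is about 9.3°. I'll take the grasp with the tool turned half round (j6 ≈ -23°).

Call:
jog_arm:
  commands: "0 0 0 -10 60;0 0 0 -20 60;0 0 0 -30 60;0 0 0 -40 60;0 0 0 -50 60;0 0 0 -60 60;0 0 0 -70 60;0 0 0 -80 60;0 0 0 -90 60;0 0 0 -90 60"

```text
time: 2.95
tool_pos: [0.5276, -0.136, 0.1714]
ee_rot: [-2.04, -2.388, -0.002]
ft_force: [0.3, -0.5, 0.1]
finger_gap: 0.598
```

Call:
jog_arm:
  commands: "0 0 0 -10 60;0 0 0 -20 60;0 0 0 -30 60;0 0 0 -40 60;0 0 0 -50 60;0 0 0 -60 60;0 0 0 -70 60;0 0 0 -80 60;0 0 0 -90 60;0 0 0 -90 60;0 0 0 -90 60"

```text
time: 4.32
tool_pos: [0.5275, -0.1362, 0.1715]
ee_rot: [0.24, -3.132, -0.002]
ft_force: [0.8, -0.9, -0.7]
finger_gap: 0.596
```

```bash
cat >> h.py <<'E'
from scipy.spatial.transform import Rotation as R
def wcloud(d,p,q):
    K=d["intrinsics"];z=d["z_map"];v,u=np.mgrid[:480,:640]
    a=(u-K[0,2])/K[0,0];b=(v-K[1,2])/K[1,1];th=np.hypot(a,b);s=np.tan(np.minimum(th,1.4))/np.maximum(th,1e-9)
    P=np.stack([a*s*z,-b*s*z,-z],-1);m=d["mount"];P=P@m[:3,:3].T+m[:3,3]
    return P@R.from_rotvec(q).as_matrix().T+p
def rect(P,z,lo,hi,c,rad):
    m=(z>0)&(P[...,2]>lo)&(P[...,2]<hi)&(np.hypot(P[...,0]-c[0],P[...,1]-c[1])<rad)
    q=P[m]; rr=cv2.minAreaRect((q[:,:2]*1000).astype(np.float32))
    return len(q),[np.round(x,1) for x in rr],np.median(q[:,2]).round(4)
def yaw(q): m=R.from_rotvec(q).as_matrix(); return np.degrees(np.arctan2(m[1,0],m[0,0]))
def tool(q,d): return (R.from_rotvec(q).inv().apply(d)*1000).round(1)
E
python3 - <<'E'
from h import *
from workcell import telemetry,get_image
o=dict(np.load("pics/w1.npz"))
s=telemetry.get_state();d=get_image("wrist");np.savez("pics/w2.npz",**d,p=s["tool_pos"],q=s["ee_rot"])
cv2.imwrite("pics/w2.png",d["color"])
for d,p,q in((o,o["p"],o["q"]),(d,s["tool_pos"],s["ee_rot"])):
    P=wcloud(d,p,q);print(p,yaw(q))
    for nm,lo,hi in(("head",.085,.105),("block",.051,.058)):
        print(nm,rect(P,d["z_map"],lo,hi,(.53,-.133),.045))
print(s["joints"])
E
```

```text
[ 0.52786028 -0.13499183  0.17079083] 9.223726465891296
head (610, [array([ 531.4, -131.9]), array([28. ,  8.8]), np.float64(8.9)], np.float64(0.0919))
block (5801, [array([ 531.1, -131.7]), array([66.4, 56.3]), np.float64(9.3)], np.float64(0.0544))
[ 0.52745228 -0.13623     0.17146171] -171.23945901134664
head (586, [array([ 530.9, -131.7]), array([28.1,  9. ]), np.float64(8.7)], np.float64(0.0916))
block (5661, [array([ 531.6, -131.6]), array([67.1, 56.3]), np.float64(9.0)], np.float64(0.0542))
[-0.25356588  0.36116454  0.01354282  1.22383519  0.00145434 -0.40646662]
```

Call:
jog_arm:
  commands: "-4.3 3.8 30 0 50;-4.3 3.8 60 0 50;-4.3 3.8 80 0 50;-4.3 3.8 95 0 50;-4.3 3.8 105 0 50;-4.3 3.8 105 0 50;-4.3 3.8 105 0 50"

```text
time: 5.25
tool_pos: [0.5318, -0.1318, 0.0672]
ee_rot: [-0.241, 3.131, 0.002]
ft_force: [0.1, 0.2, 0.2]
finger_gap: 0.502
```

Call:
jog_arm:
  commands: "0 0 0 0 30;0 0 0 0 15;0 0 0 0 0;0 0 0 0 0;0 0 0 0 0;0 0 0 0 0;0 0 0 0 0;0 0 0 0 0"

```text
time: 6.25
tool_pos: [0.5324, -0.1319, 0.0679]
ee_rot: [-0.241, 3.13, 0.001]
ft_force: [-1.2, 0.2, 5.1]
finger_gap: 0.092
```

Call:
jog_arm:
  commands: "0 0 -5 0 0;0 0 -15 0 0;0 0 -30 0 0;0 0 -45 0 0;0 0 -60 0 0;0 0 -75 0 0;0 0 -75 0 0;0 0 -75 0 0"

```text
time: 7.25
tool_pos: [0.5319, -0.1319, 0.1426]
ee_rot: [-0.241, 3.13, 0.001]
ft_force: [0.2, 0.4, -0.2]
finger_gap: 0.089
```

Run:
```python
from h import *
from workcell import telemetry,get_image
s=telemetry.get_state();print(s["ft_force"],s["ft_torque"],s["tool_pos"],s["finger_gap"])
a=get_image("scene");b=get_image("top")
np.savez("pics/s2.npz",**a);np.savez("pics/t2.npz",**b)
c=lambda d,p:(lambda q:(int(d["intrinsics"][0,2]+d["intrinsics"][0,0]*q[0]/-q[2]),int(d["intrinsics"][1,2]-d["intrinsics"][1,1]*q[1]/-q[2])))((d["camera_from_world"]@np.r_[p,1])[:3])
u,v=c(a,s["tool_pos"]-[0,0,.03]);print(u,v)
cv2.imwrite("pics/c2.png",cv2.resize(np.clip(a["color"][v-60:v+60,u-60:u+60]*1.5,0,255).astype(np.uint8),(500,500),interpolation=2))
```

```text
[ 0.23573964  0.38867404 -0.24703233] [-0.03703862  0.0194337   0.0033208 ] [ 0.53187716 -0.13186273  0.1426024 ] 0.08858624974501554
429 192
```

View pics/c2.png

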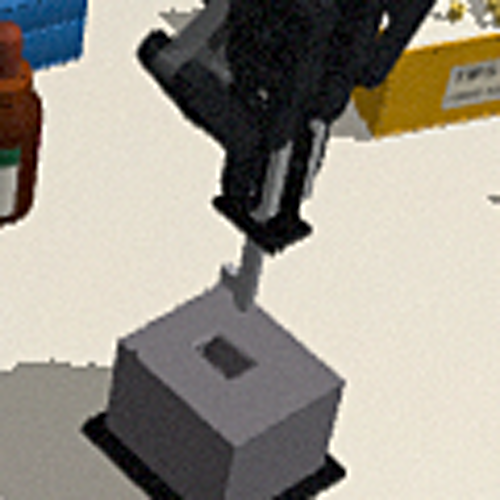

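The key is lifted, and its bit at (230,275) points to world +x as predicted; the stand's slot is visible. Moving over the lock.

Call:
jog_arm:
  commands: "-4 40 -8 3 0;-8 80 -8 7 0;-11 120 -8 11 0;-15 160 -8 15 0;-19 200 -8 18 0;-22 240 -8 21 0;-25 270 -8 24 0;-26 282 -8 24.6 0;-26 282 -8 24.6 0;-26 282 -8 24.6 0;-26 282 -8 24.6 0"

```text
time: 8.72
tool_pos: [0.5143, 0.1497, 0.1504]
ee_rot: [0.434, 3.111, 0.002]
ft_force: [-0.5, 0.5, -0.8]
finger_gap: 0.09
```

Run:
```python
from h import *
from workcell import telemetry,get_image
s=telemetry.get_state();d=get_image("wrist");p,q=s["tool_pos"],s["ee_rot"];np.savez("pics/w3.npz",**d,p=p,q=q)
P=wcloud(d,p,q);print(p,yaw(q),s["joints"].round(3))
print(rect(P,d["z_map"],.050,.066,(.515,.151),.07))
cv2.imwrite("pics/w3.png",cv2.resize(d["color"][150:420,180:460],(560,540),interpolation=2))
```

```text
[0.51425392 0.14969566 0.15040991] 164.10727552107096 [ 2.830e-01  3.570e-01 -4.900e-02  1.163e+00  1.000e-03  5.600e-01]
(13799, [array([514.1, 151.1]), array([92.8, 81.9]), np.float64(74.4)], np.float64(0.0565))
```

View pics/w3.png

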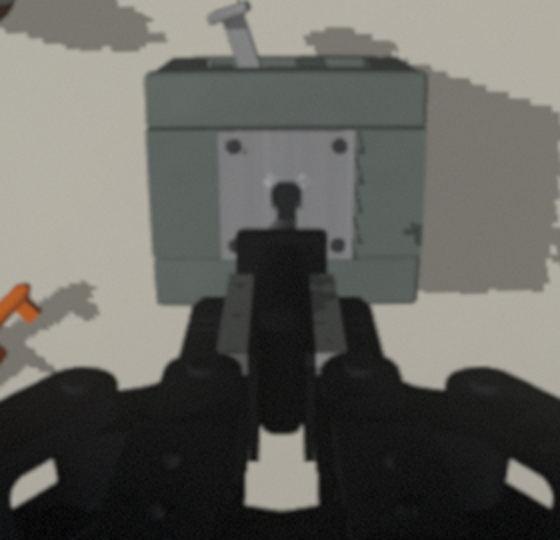

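The picture shows the keyhole at crop (287,193), full (323.5,246.5), with its slot towards the key. The collar spans crop columns 237–326 and the flag is at the start end. Now computing key and keyhole in the same frame.

Run:
```python
from h import *
d=dict(np.load("pics/w3.npz"));p,q=d["p"],d["q"];P=wcloud(d,p,q);z=d["z_map"]
T=(P-p)@R.from_rotvec(q).as_matrix()*1000   # tool coords mm
g=cv2.cvtColor(d["color"],cv2.COLOR_BGR2GRAY)
print("plate z tool",T[230:240,340:350,2].mean(), "world",P[230:240,340:350,2].mean())
# keyhole: dark pixels on plate, intersect ray with plate height
K=d["intrinsics"];m=d["mount"];
def onz(u,v,h):
    a=(u-K[0,2])/K[0,0];b=(v-K[1,2])/K[1,1];th=np.hypot(a,b);s=np.tan(th)/th
    r_=m[:3,:3]@np.array([a*s,-b*s,-1]);o=m[:3,3]; return (o+r_*(h-o[2])/r_[2])*1000
hz=T[230:240,340:350,2].mean()/1000
sub=g[232:264,310:338];print(sub[::2,::2])
v,u=np.nonzero(sub<60);u=u+310;v=v+232
top=v<254
X=np.array([onz(a,b,hz) for a,b in zip(u,v)])
k=X[:,0]; print("hole tool x range",k.min(),k.max(), "y range",X[:,1].min(),X[:,1].max(), "n",len(k))
# screws
for (a,b,c,e) in((215,290,228,305),):
    pass
for cu,cv_ in((233,146),(339,146),(337,245)):
    U=int(180+cu/2);V=int(150+cv_/2);w=g[V-6:V+7,U-6:U+7].astype(float);wt=np.clip(np.percentile(w,60)-15-w,0,None);yy,xx=np.mgrid[V-6:V+7,U-6:U+7]
    print("screw",onz((wt*xx).sum()/wt.sum(),(wt*yy).sum()/wt.sum(),hz).round(2))
c=(z>0)&(T[...,2]>-5)&(T[...,2]<14)&(abs(T[...,1])<12)&(abs(T[...,0])<25)
v,u=np.nonzero(c);t=T[c];print("collar",len(t),t.min(0),t.max(0))
for lo in range(-5,14,2):
    w=t[(t[:,2]>=lo)&(t[:,2]<lo+2)]
    if len(w):print(lo,len(w),w[:,0].min().round(1),w[:,0].max().round(1),w[:,1].min().round(1),w[:,1].max().round(1))
```

```text
plate z tool 89.80619407157015 world 0.060616324664106914
[[123 126 127 123 124 125 123 121 121 123 123 121 121 122]
 [121 126 127 126 125 123 123 123 121 124 123 122 122 123]
 [124 126 134 128 124 124 123 120 122 125 129 124 122 122]
 [125 131 141 136 130 125 122 122 122 129 143 136 126 121]
 [126 144 149 138 120 101 101  97 102 125 133 129 128 124]
 [124 138 150 119  74  50  50  49  55  88 125 132 126 124]
 [123 127 125  79  45  42  43  42  39  50  97 126 122 122]
 [123 126 119  61  42  41  42  41  41  42  81 118 123 122]
 [123 126 117  63  40  44  42  41  41  42  80 119 123 123]
 [122 126 120  67  43  43  41  42  43  46  84 121 122 124]
 [124 126 120  80  50  41  43  41  40  55  87 119 122 124]
 [123 125 125 107  75  42  41  41  45  85 108 119 122 122]
 [123 126 126 120  89  44  40  41  47  97 122 123 123 123]
 [122 126 127 124  89  44  42  41  45  98 123 121 123 122]
 [124 126 127 113  82  59  51  47  53  98 121 122 124 123]
 [121 122 113  90  73  63  54  47  54  94 120 118 118 120]]
hole tool x range -9.391582537116625 4.912816905273829 y range -2.5352773872421 5.252428941469159 n 213
screw [ 17.54 -15.56  89.81]
screw [17.72 18.11 89.81]
screw [-15.87  16.4   89.81]
collar 1049 [  7.20491746 -10.51234492  -4.98116194] [16.84666419 11.67790089 12.69715797]
-5 105 7.7 15.0 -10.4 11.7
-3 93 11.2 15.3 -10.5 10.1
-1 36 11.5 14.9 -8.2 9.8
1 36 12.0 14.7 -4.6 4.1
3 40 12.2 15.3 -4.6 4.2
5 43 11.6 15.1 -4.7 4.2
7 78 8.1 16.6 -9.6 9.0
9 568 7.5 16.8 -10.1 9.7
11 50 7.2 16.6 -10.1 9.7
```

Keyhole minus key is about (-0.4, +1.4) mm in tool axes, and the yaw agrees within 0.3°. Going down to just above the plate, then in gently.

Call:
jog_arm:
  commands: "-0.4 1.4 10 0 0;-0.4 1.4 20 0 0;-0.4 1.4 27 0 0;-0.4 1.4 30 0 0;-0.4 1.4 30 0 0;-0.4 1.4 30 0 0"

```text
time: 9.52
tool_pos: [0.5153, 0.1512, 0.1208]
ee_rot: [0.434, 3.11, 0.002]
ft_force: [-0.1, -0.4, -0.8]
finger_gap: 0.093
```

Call:
jog_arm:
  commands: "0 0 2 0 0;0 0 4 0 0;0 0 6 0 0;0 0 8 0 0;0 0 8 0 0"

```text
time: 10.15
tool_pos: [0.5152, 0.1512, 0.1125]
ee_rot: [0.434, 3.111, 0.002]
ft_force: [-0.2, 0.0, -0.4]
finger_gap: 0.093
```

Call:
jog_arm:
  commands: "0 0 1 0 0;0 0 2 0 0;0 0 3 0 0;0 0 4 0 0;0 0 4 0 0"

```text
time: 10.78
tool_pos: [0.5151, 0.1512, 0.1084]
ee_rot: [0.434, 3.111, 0.002]
ft_force: [0.2, -0.0, 0.3]
finger_gap: 0.095
```

Call:
jog_arm:
  commands: "0 0 2 0 0;0 0 4 0 0;0 0 6 0 0;0 0 8 0 0;0 0 10 0 0;0 0 10 0 0"

```text
time: 11.52
tool_pos: [0.5149, 0.1511, 0.0982]
ee_rot: [0.434, 3.111, 0.002]
ft_force: [0.3, 0.0, -0.2]
finger_gap: 0.09
```

Call:
jog_arm:
  commands: "0 0 1 0 0;0 0 2 0 0;0 0 3 0 0;0 0 3.5 0 0;0 0 3.5 0 0"

```text
time: 12.15
tool_pos: [0.5149, 0.1511, 0.0946]
ee_rot: [0.434, 3.111, 0.001]
ft_force: [-1.2, 1.1, 0.1]
finger_gap: 0.096
```

Call:
jog_arm:
  commands: "0 0 0.5 0 0;0 0 1 0 0;0 0 1.5 0 0;0 0 2 0 0;0 0 2 0 0"

```text
time: 12.78
tool_pos: [0.5149, 0.1511, 0.0925]
ee_rot: [0.434, 3.111, 0.001]
ft_force: [-0.1, 0.3, -0.9]
finger_gap: 0.093
```

Call:
jog_arm:
  commands: "0 0 0.5 0 0;0 0 1 0 0;0 0 1.5 0 0;0 0 2 0 0;0 0 2 0 0"

```text
time: 13.4
tool_pos: [0.5151, 0.1511, 0.0914]
ee_rot: [0.434, 3.11, 0.002]
ft_force: [-1.6, -0.3, 5.8]
finger_gap: 0.09
```

Contact at z = 91.4 mm (5.8 N, tip about 26.5 mm below the plate). A quick confirmation, then start turning.

Call:
jog_arm:
  commands: "0 0 0.8 0 0;0 0 1.5 0 0;0 0 1.5 0 0"

```text
time: 13.78
tool_pos: [0.5153, 0.1512, 0.0912]
ee_rot: [0.434, 3.11, 0.003]
ft_force: [-2.6, -1.5, 9.0]
finger_gap: 0.092
```

Call:
jog_arm:
  commands: "0 -0.1 0.1 5 0;0 -0.2 0.1 10 0;0 -0.2 0.1 15 0;0.1 -0.3 0.1 20 0;0.1 -0.4 0.1 25 0;0.1 -0.4 0.1 25 0"

```text
time: 14.52
tool_pos: [0.5159, 0.1514, 0.0916]
ee_rot: [1.094, 2.942, 0.006]
ft_force: [0.9, 0.5, 3.5]
finger_gap: 0.093
```

```bash
cat > st.py <<'E'
from h import *
from workcell import telemetry
s=telemetry.get_state();print(s["time"],s["tool_pos"].round(4),"yaw",yaw(s["ee_rot"]).round(2),s["ft_force"].round(2),s["ft_torque"].round(3),s["joints"].round(3),s["joint_efforts"].round(2))
E
python3 st.py
```

```text
14.525 [0.5159 0.1514 0.0916] yaw 139.19 [0.89 0.54 3.51] [ 0.258 -0.139  0.052] [ 2.85e-01  4.11e-01 -1.35e-01  1.02e+00  1.00e-03  9.97e-01] [ -0.5  -40.77  20.84   0.4   -0.31   0.19]
```

Call:
jog_arm:
  commands: "0 -0.1 0.1 5 0;0 -0.2 0.1 10 0;0 -0.2 0.1 15 0;0.1 -0.3 0.1 20 0;0.1 -0.4 0.1 25 0;0.1 -0.4 0.1 25 0"

```text
time: 15.28
tool_pos: [0.5167, 0.1515, 0.0918]
ee_rot: [1.702, 2.636, 0.01]
ft_force: [2.6, 1.3, -0.1]
finger_gap: 0.094
```

```bash
python3 st.py
```

```text
15.275 [0.5167 0.1515 0.0918] yaw 114.32 [ 2.57  1.29 -0.07] [ 0.409 -0.92   0.051] [ 2.840e-01  4.110e-01 -1.350e-01  1.018e+00  1.000e-03  1.431e+00] [ -0.19 -41.89  20.33   1.47  -0.11   0.22]
```

Call:
jog_arm:
  commands: "0 0 0.5 4 0;0 0 0.5 8 0;0 0 0.5 12 0;0 0 0.5 16 0;0 0 0.5 16 0"

```text
time: 15.9
tool_pos: [0.5172, 0.1513, 0.0917]
ee_rot: [2.049, 2.376, 0.011]
ft_force: [1.3, -0.1, 3.3]
finger_gap: 0.089
```

```bash
python3 st.py
python3 - <<'E'
from h import *
from workcell import get_image
a=get_image("scene");cv2.imwrite("pics/s3.png",cv2.resize(a["color"][230:350,200:350],(600,480),interpolation=2))
E
```

```text
15.9 [0.5172 0.1513 0.0917] yaw 98.45 [ 1.3  -0.08  3.34] [-0.122 -0.408  0.061] [ 2.840e-01  4.110e-01 -1.350e-01  1.017e+00  1.000e-03  1.707e+00] [  0.51 -40.62  20.61   0.55   0.35   0.18]
```

View pics/s3.png

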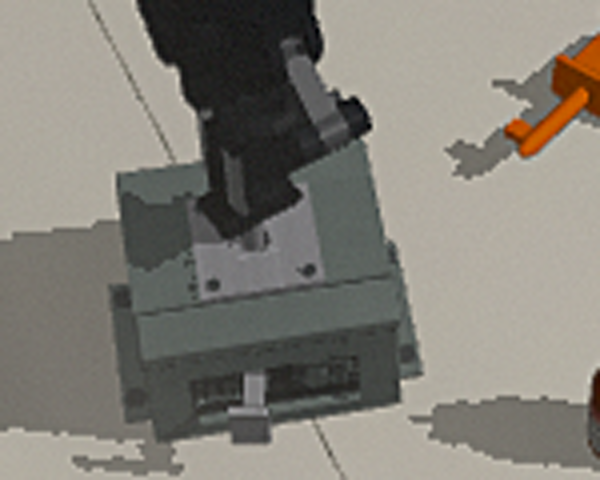

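The flag arm is at (255,400), past mid-slit (190–360) and moving toward the left end. Continuing in small steps and watching the torque.

Call:
jog_arm:
  commands: "0 -0.05 0.3 2 0;0 -0.1 0.3 4 0;0 -0.1 0.3 6 0;0 -0.1 0.3 6 0"

```text
time: 16.45
tool_pos: [0.5173, 0.1511, 0.0916]
ee_rot: [2.171, 2.265, 0.012]
ft_force: [1.5, -1.0, 4.6]
finger_gap: 0.091
```

```bash
python3 st.py
```

```text
16.45 [0.5173 0.1511 0.0916] yaw 92.43 [ 1.5  -1.04  4.55] [-0.257 -0.323  0.053] [ 0.284  0.411 -0.136  1.016  0.     1.812] [  0.72 -39.55  20.15   0.36   0.51   0.12]
```

Call:
jog_arm:
  commands: "0 0 0.3 1.5 0;0 0 0.3 3 0;0 0 0.3 3 0"

```text
time: 16.82
tool_pos: [0.5174, 0.1511, 0.0916]
ee_rot: [2.23, 2.207, 0.012]
ft_force: [0.7, -0.9, 5.0]
finger_gap: 0.091
```

```bash
python3 st.py
```

```text
16.825 [0.5174 0.1511 0.0916] yaw 89.42 [ 0.65 -0.92  5.  ] [-0.343 -0.253  0.037] [ 0.284  0.411 -0.136  1.016 -0.     1.865] [  0.64 -39.24  20.18   0.16   0.47   0.09]
```

Call:
jog_arm:
  commands: "0 0 0.2 1.5 0;0 0 0.2 3 0;0 0 0.2 3 0"

```text
time: 17.2
tool_pos: [0.5175, 0.1509, 0.0916]
ee_rot: [2.287, 2.148, 0.012]
ft_force: [2.0, -1.9, 5.6]
finger_gap: 0.09
```

```bash
python3 st.py
```

```text
17.2 [0.5175 0.1509 0.0916] yaw 86.41 [ 1.97 -1.92  5.57] [-0.308 -0.291  0.033] [ 0.284  0.411 -0.136  1.015 -0.     1.917] [  0.78 -39.42  20.18   0.26   0.54   0.09]
```

Call:
jog_arm:
  commands: "0 0 0.2 1 0;0 0 0.2 2 0;0 0 0.2 2 0"

```text
time: 17.58
tool_pos: [0.5177, 0.1508, 0.0916]
ee_rot: [2.324, 2.107, 0.013]
ft_force: [0.1, -1.3, 4.7]
finger_gap: 0.094
```

```bash
python3 st.py
```

```text
17.575 [0.5177 0.1508 0.0916] yaw 84.4 [ 0.08 -1.31  4.7 ] [-0.302 -0.333  0.056] [ 2.840e-01  4.100e-01 -1.360e-01  1.015e+00 -1.000e-03  1.952e+00] [  0.69 -39.48  20.14   0.34   0.5    0.09]
```

Call:
jog_arm:
  commands: "0 0 0.2 1 0;0 0 0.2 2 0;0 0 0.2 2 0"

```text
time: 17.95
tool_pos: [0.5179, 0.1507, 0.0916]
ee_rot: [2.36, 2.066, 0.013]
ft_force: [1.9, -0.3, 5.9]
finger_gap: 0.091
```

```bash
python3 st.py
python3 - <<'E'
from h import *
from workcell import get_image
a=get_image("scene");np.savez("pics/s4.npz",**a);cv2.imwrite("pics/s4.png",cv2.resize(a["color"][230:350,200:350],(600,480),interpolation=2))
E
```

```text
17.95 [0.5179 0.1507 0.0916] yaw 82.4 [ 1.91 -0.28  5.89] [-0.3   -0.346  0.135] [ 2.840e-01  4.100e-01 -1.360e-01  1.015e+00 -1.000e-03  1.987e+00] [  0.64 -39.5   20.15   0.35   0.49   0.1 ]
```

View pics/s4.png

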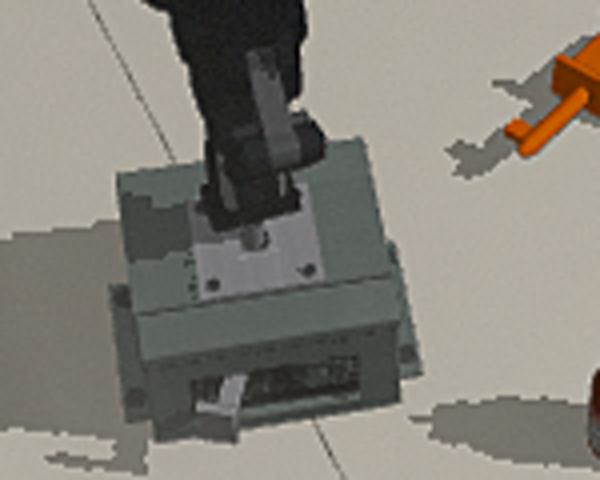

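The flag arm is now far left, with its tab near (215,425), and the torque has risen to 0.135. One more small push to confirm the stop, plus a tab angle measurement.

Call:
jog_arm:
  commands: "0 0 0.2 1 0;0 0 0.2 2 0;0 0 0.2 2 0"

```text
time: 18.38
tool_pos: [0.518, 0.1507, 0.0916]
ee_rot: [2.395, 2.024, 0.014]
ft_force: [1.3, -0.4, 5.8]
finger_gap: 0.096
```

```bash
python3 st.py
python3 - <<'E'
from h import *
from workcell import get_image
np.savez("pics/s5.npz",**get_image("scene"))
L=np.array([.515,.1515])
for f in("scene0","s4","s5"):
    d=dict(np.load(f"pics/{f}.npz"));P=cloud(d);w=np.radians(-15.7)
    q=P[...,:2]-L;x=q@[np.cos(w),np.sin(w)];y=q@[-np.sin(w),np.cos(w)]
    m=(d["z_map"]>0)&(x<-.050)&(x>-.075)&(abs(y)<.04)&(P[...,2]>.015)&(P[...,2]<.06)
    m[:, :]&=True
    print(f,m.sum(),np.degrees(np.median(np.arctan2(y[m],-x[m]))),np.hypot(x[m],y[m]).mean())
E
```

```text
18.375 [0.518  0.1507 0.0916] yaw 80.4 [ 1.29 -0.39  5.78] [-0.264 -0.35   0.113] [ 2.840e-01  4.100e-01 -1.360e-01  1.014e+00 -1.000e-03  2.022e+00] [  0.58 -39.49  20.17   0.35   0.49   0.12]
scene0 95 -17.293857362566527 0.06290927718695026
s4 92 21.014121406142046 0.06335339411530903
s5 92 21.187539725742372 0.06328336648593742
```

Call:
jog_arm:
  commands: "0 0 0.2 1 0;0 0 0.2 2 0;0 0 0.2 3 0;0 0 0.2 3 0"

```text
time: 18.92
tool_pos: [0.5184, 0.1506, 0.0916]
ee_rot: [2.447, 1.961, 0.015]
ft_force: [2.3, -1.9, 5.2]
finger_gap: 0.094
```

```bash
python3 st.py
python3 - <<'E'
from h import *
from workcell import get_image
np.savez("pics/s6.npz",**get_image("scene"))
L=np.array([.515,.1515])
for f in("s4","s5","s6"):
    d=dict(np.load(f"pics/{f}.npz"));P=cloud(d);w=np.radians(-15.7)
    q=P[...,:2]-L;x=q@[np.cos(w),np.sin(w)];y=q@[-np.sin(w),np.cos(w)]
    m=(d["z_map"]>0)&(x<-.050)&(x>-.075)&(abs(y)<.04)&(P[...,2]>.015)&(P[...,2]<.06)
    print(f,m.sum(),np.degrees(np.median(np.arctan2(y[m],-x[m]))),np.degrees(np.mean(np.arctan2(y[m],-x[m]))))
E
```

```text
18.925 [0.5184 0.1506 0.0916] yaw 77.41 [ 2.27 -1.89  5.24] [-0.411 -0.531  0.114] [ 2.840e-01  4.100e-01 -1.360e-01  1.014e+00 -2.000e-03  2.074e+00] [  0.82 -39.4   19.94   0.5    0.66   0.13]
s4 92 21.014121406142046 21.12541294481069
s5 92 21.187539725742372 21.126583132787502
s6 93 21.099957014886648 21.094915255748756
```

The flag stays at +21.1° (mid-slit ±21.5°) under the extra turn, so it's at its stop. I'll check whether the key has twisted in the grip.

```bash
cat > kg.py <<'E'
from h import *
from workcell import get_image,telemetry
import sys
def kg(d):
    c=d["color"];g=cv2.GaussianBlur(cv2.cvtColor(c,cv2.COLOR_BGR2GRAY),(3,3),0).astype(float)
    # collar far edge: going up from collar rows (276) find dark->bright transition per column
    K=d["intrinsics"];m=d["mount"];out=[]
    for u in range(304,338):
        col=g[235:300,u]; dd=np.diff(col)  # brightness drops at collar edge
        v=235+np.argmin(dd[15:45])+15+.5
        a=(u-K[0,2])/K[0,0];b=(v-K[1,2])/K[1,1];th=np.hypot(a,b);s=np.tan(th)/th
        r_=m[:3,:3]@np.array([a*s,-b*s,-1]);o=m[:3,3];out.append((o+r_*(.0079-o[2])/r_[2])*1000)
    o=np.array(out);k=abs(o[:,0]-np.median(o[:,0]))<2.5;f=np.polyfit(o[k,1],o[k,0],1);k2=abs(o[:,0]-np.polyval(f,o[:,1]))<.6
    f=np.polyfit(o[k2,1],o[k2,0],1);return k2.sum(),"edge x@0",f[1].round(2),"slope deg",np.degrees(f[0]).round(2)
if __name__=="__main__":
    print("ref",kg(dict(np.load("pics/w3.npz"))))
    d=get_image("wrist");np.savez("pics/%s.npz"%sys.argv[1],**d);cv2.imwrite("pics/%s.png"%sys.argv[1],cv2.resize(d["color"][200:420,220:440],(440,440)));print("now",kg(d))
E
python3 kg.py w4
```

```text
ref (np.int64(34), 'edge x@0', np.float64(18.11), 'slope deg', np.float64(0.08))
now (np.int64(34), 'edge x@0', np.float64(16.69), 'slope deg', np.float64(-0.03))
```

View pics/w4.png

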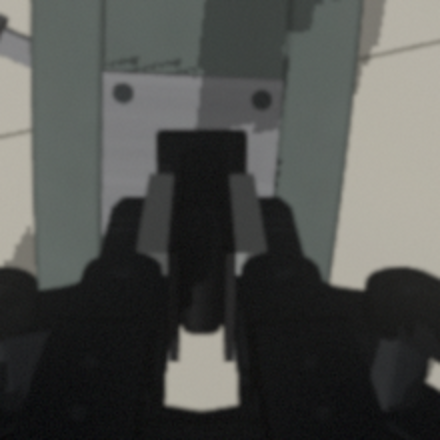

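The key isn't twisted, but it has slid about 1.4 mm along the pads. Turning back now.

Call:
jog_arm:
  commands: "0 0 0 -5 0;0 -0.1 0 -10 0;0 -0.1 0 -15 0;0 -0.2 0 -20 0;0 -0.2 0 -25 0;0 -0.3 0 -30 0;0 -0.3 0 -35 0;-0.1 -0.3 0 -40 0;-0.1 -0.4 0 -45 0;-0.1 -0.4 0 -45 0"

```text
time: 20.27
tool_pos: [0.5172, 0.1508, 0.0914]
ee_rot: [1.509, 2.747, 0.01]
ft_force: [0.1, -0.2, 5.1]
finger_gap: 0.097
```

```bash
python3 st.py
```

```text
20.275 [0.5172 0.1508 0.0914] yaw 122.44 [ 0.07 -0.19  5.09] [-0.077  0.048  0.019] [ 2.840e-01  4.100e-01 -1.380e-01  1.014e+00 -1.000e-03  1.289e+00] [  0.13 -39.5   20.72  -0.16   0.08  -0.13]
```

Call:
jog_arm:
  commands: "0 0 -0.2 -5 0;0 -0.1 -0.3 -10 0;0 -0.1 -0.3 -15 0;0 -0.2 -0.3 -20 0;0 -0.2 -0.3 -25 0;0 -0.3 -0.3 -30 0;0 -0.3 -0.3 -35 0;-0.1 -0.4 -0.3 -40 0;-0.1 -0.4 -0.3 -41.7 0;-0.1 -0.4 -0.3 -41.7 0"

```text
time: 21.52
tool_pos: [0.5163, 0.1508, 0.0915]
ee_rot: [0.433, 3.104, 0.006]
ft_force: [-0.9, 0.6, 4.1]
finger_gap: 0.092
```

```bash
python3 st.py; python3 kg.py w5
```

```text
21.525 [0.5163 0.1508 0.0915] yaw 164.1 [-0.94  0.57  4.15] [ 0.262  0.027 -0.005] [ 0.284  0.409 -0.139  1.015  0.     0.561] [ -0.44 -40.04  21.07  -0.15  -0.29  -0.06]
ref (np.int64(34), 'edge x@0', np.float64(18.11), 'slope deg', np.float64(0.08))
now (np.int64(34), 'edge x@0', np.float64(17.95), 'slope deg', np.float64(-0.04))
```

Call:
jog_arm:
  commands: "0.7 0 -0.5 0 0;1.3 -0.1 -1 0 0;1.3 -0.1 -1 0 0"

```text
time: 21.95
tool_pos: [0.5143, 0.1508, 0.0919]
ee_rot: [0.434, 3.105, 0.004]
ft_force: [-0.2, 0.5, 0.4]
finger_gap: 0.092
```

```bash
python3 st.py
```

```text
21.95 [0.5143 0.1508 0.0919] yaw 164.09 [-0.19  0.53  0.45] [0.018 0.087 0.005] [ 0.285  0.406 -0.142  1.016  0.     0.563] [ 5.000e-02 -4.215e+01  2.231e+01 -3.000e-02  3.000e-02  0.000e+00]
```

Call:
jog_arm:
  commands: "-0.3 0 -1 0 0;-0.3 0 -2 0 0;-0.3 0 -3 0 0;-0.3 0 -4 0 0;-0.3 0 -5 0 0;-0.3 0 -5 0 0"

```text
time: 22.7
tool_pos: [0.5147, 0.1507, 0.0971]
ee_rot: [0.434, 3.105, 0.005]
ft_force: [-0.5, 0.1, 0.1]
finger_gap: 0.093
```

```bash
python3 st.py
```

```text
22.7 [0.5147 0.1507 0.0971] yaw 164.09 [-0.5   0.1   0.07] [-0.073 -0.033 -0.041] [ 0.285  0.401 -0.134  1.028  0.     0.562] [-0.000e+00 -4.246e+01  2.275e+01 -4.000e-02 -0.000e+00  0.000e+00]
```

Call:
jog_arm:
  commands: "0 0 -1 0 0;0 0 -2 0 0;0 0 -3 0 0;0 0 -3 0 0"

```text
time: 23.2
tool_pos: [0.5148, 0.1507, 0.1002]
ee_rot: [0.434, 3.105, 0.005]
ft_force: [0.3, 0.3, -0.3]
finger_gap: 0.096
```

```bash
python3 st.py
```

```text
23.2 [0.5148 0.1507 0.1002] yaw 164.09 [ 0.35  0.28 -0.35] [ 0.009 -0.01  -0.011] [ 0.285  0.398 -0.13   1.035  0.     0.562] [ 0.000e+00 -4.242e+01  2.285e+01 -4.000e-02 -0.000e+00 -0.000e+00]
```

No resistance, and the bit is already in the slot. Drawing it out.

Call:
jog_arm:
  commands: "0 0 -2 0 0;0 0 -4 0 0;0 0 -7 0 0;0 0 -10 0 0;0 0 -14 0 0;0 0 -18 0 0;0 0 -24 0 0;0 0 -30 0 0;0 0 -40 0 0;0 0 -50 0 0;0 0 -50 0 0"

```text
time: 24.58
tool_pos: [0.5153, 0.1509, 0.1515]
ee_rot: [0.433, 3.102, 0.006]
ft_force: [-0.1, 0.6, -1.2]
finger_gap: 0.09
```

```bash
python3 st.py; python3 kg.py w6
python3 - <<'E'
from h import *
from workcell import get_image
d=get_image("scene");np.savez("pics/s7.npz",**d);P=cloud(d);L=np.array([.515,.1515]);w=np.radians(-15.7)
q=P[...,:2]-L;x=q@[np.cos(w),np.sin(w)];y=q@[-np.sin(w),np.cos(w)]
m=(d["z_map"]>0)&(x<-.050)&(x>-.075)&(abs(y)<.04)&(P[...,2]>.015)&(P[...,2]<.06)
print("flag",m.sum(),np.degrees(np.median(np.arctan2(y[m],-x[m]))))
E
```

```text
24.575 [0.5153 0.1509 0.1515] yaw 164.09 [-0.07  0.57 -1.2 ] [-0.019 -0.036  0.011] [ 0.285  0.352 -0.054  1.155  0.     0.562] [  0.   -41.86  24.35   0.09  -0.     0.  ]
ref (np.int64(34), 'edge x@0', np.float64(18.11), 'slope deg', np.float64(0.08))
now (np.int64(33), 'edge x@0', np.float64(18.14), 'slope deg', np.float64(-0.26))
flag 93 21.071541451525874
```

Call:
jog_arm:
  commands: "-14 -38 0 -3 0;-27 -76 0 -7 0;-40 -114 0 -11 0;-54 -152 0 -15 0;-67 -190 0 -18 0;-80 -228 0 -21 0;-90 -258 0 -24 0;-94 -267.3 0 -24.6 0;-94 -267.3 0 -24.6 0;-94 -267.3 0 -24.6 0;-94 -267.3 0 -24.6 0"

```text
time: 26.05
tool_pos: [0.5316, -0.1311, 0.1498]
ee_rot: [-0.24, 3.125, 0.003]
ft_force: [0.1, 0.2, -0.6]
finger_gap: 0.091
```

```bash
python3 st.py
python3 - <<'E'
from h import *
from workcell import get_image
a=get_image("scene");cv2.imwrite("pics/s8.png",cv2.resize(a["color"][120:280,350:510],(560,560),interpolation=2))
E
```

```text
26.05 [ 0.5316 -0.1311  0.1498] yaw -171.22 [ 0.12  0.19 -0.65] [-0.043 -0.002  0.023] [-0.244  0.376 -0.023  1.165  0.004 -0.397] [-1.600e-01 -4.272e+01  2.426e+01 -5.000e-02  1.000e-02  0.000e+00]
```

View pics/s8.png

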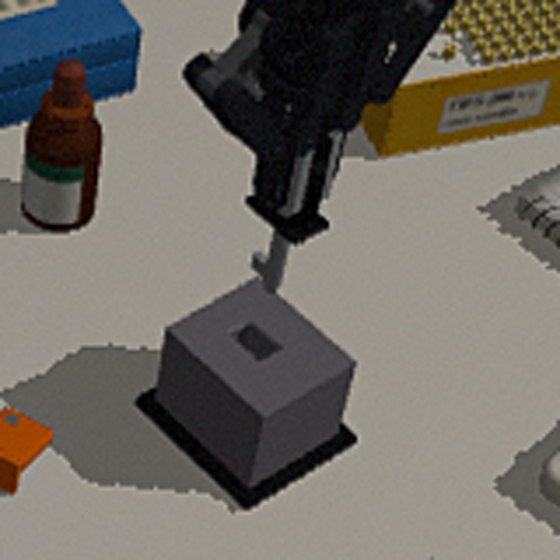

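The key hangs over the stand, bit toward world +x, shank from (282,238) to (270,292). I'll check its tilt from depth before lowering.

Run:
```python
from h import *
from workcell import get_image,telemetry
s=telemetry.get_state()
def an(d,p):
    P=cloud(d);m0=(d["z_map"]>0)&(np.hypot(P[...,0]-p[0],P[...,1]-p[1])<.03)
    y=np.radians(8.8)
    for lo in(-56,-50,-44,-38,-32,-26,-20,-14):
        m=m0&(P[...,2]>p[2]+lo/1e3)&(P[...,2]<p[2]+(lo+6)/1e3);q=(P[m][:,:2]-p[:2])*1000
        if len(q)>2:
            X=q@[np.cos(y),np.sin(y)];Y=q@[-np.sin(y),np.cos(y)]
            print(lo,len(q),"x",np.percentile(X,[5,50,95]).round(1),"y",np.percentile(Y,[5,50,95]).round(1))
print("before");an(dict(np.load("pics/s2.npz")),np.array([.53188,-.13186,.1426]))
print("now");an(get_image("scene"),s["tool_pos"])
```

```text
before
-56 13 x [-4.2 -0.2 10.4] y [1.7 3.7 5. ]
-50 32 x [-3.7  3.7 11. ] y [-1.1  2.8  4.6]
-44 18 x [-4.3 -1.1  8.2] y [1.  3.4 4.9]
-38 14 x [-3.9 -1.8  1.4] y [-1.   3.3  4.6]
-32 14 x [-4.4 -2.3  2.8] y [0.7 3.2 5.6]
-26 12 x [-3.7 -1.5  1.4] y [3.3 4.5 5.9]
-14 96 x [-15.2  -6.7  12.8] y [-5.8  7.5 11.2]
now
-56 20 x [-3.4  0.3  8.3] y [-0.8  3.1  4.9]
-50 28 x [-3.1  6.2 11.8] y [-0.3  2.8  4.7]
-44 19 x [-3.2 -0.7  6.5] y [0.3 3.2 5.3]
-38 14 x [-3.5 -2.5  1.5] y [-1.3  2.5  4.3]
-32 16 x [-3.8 -1.3  3.1] y [-1.4  2.5  5. ]
-26 11 x [-3.9 -1.1  1.7] y [3.1 4.1 5.7]
-14 100 x [-15.3  -4.7  14. ] y [-6.7  7.5 10.8]
```

Tilt is only about 1°, so lower it into the slot.

Call:
jog_arm:
  commands: "-0.2 -0.8 10 0 0;-0.2 -0.8 20 0 0;-0.2 -0.8 28 0 0;-0.2 -0.8 34 0 0;-0.2 -0.8 38 0 0;-0.2 -0.8 42 0 0;-0.2 -0.8 42 0 0"

```text
time: 27.02
tool_pos: [0.5322, -0.132, 0.1077]
ee_rot: [-0.24, 3.125, 0.003]
ft_force: [-0.5, 0.3, -1.9]
finger_gap: 0.089
```

Call:
jog_arm:
  commands: "0 0 4 0 0;0 0 8 0 0;0 0 12 0 0;0 0 16 0 0;0 0 20 0 0;0 0 20 0 0"

```text
time: 27.78
tool_pos: [0.532, -0.1318, 0.0872]
ee_rot: [-0.24, 3.126, 0.003]
ft_force: [-1.0, 0.4, -0.8]
finger_gap: 0.095
```

Call:
jog_arm:
  commands: "0 0 4 0 0;0 0 8 0 0;0 0 12 0 0;0 0 15 0 0;0 0 15 0 0"

```text
time: 28.4
tool_pos: [0.5318, -0.1317, 0.0718]
ee_rot: [-0.24, 3.127, 0.004]
ft_force: [-0.2, 0.3, -0.8]
finger_gap: 0.091
```

Call:
jog_arm:
  commands: "0 0 1 0 0;0 0 2 0 0;0 0 3 0 0;0 0 4 0 0;0 0 4 0 0"

```text
time: 29.02
tool_pos: [0.5319, -0.1317, 0.0679]
ee_rot: [-0.24, 3.127, 0.004]
ft_force: [-0.6, -0.7, -0.5]
finger_gap: 0.094
```

Call:
jog_arm:
  commands: "0 0 0.5 0 0;0 0 1 0 0;0 0 1 0 0"

```text
time: 29.4
tool_pos: [0.5319, -0.1317, 0.0679]
ee_rot: [-0.24, 3.126, 0.003]
ft_force: [-3.4, -0.2, 7.7]
finger_gap: 0.09
```

Seated at the same height as before (67.9 mm). Releasing and lifting.

Call:
jog_arm:
  commands: "0 0 0 0 0;0 0 0 0 20;0 0 0 0 40;0 0 0 0 50;0 0 0 0 50;0 0 0 0 50;0 0 0 0 50"

```text
time: 30.28
tool_pos: [0.5319, -0.1317, 0.0679]
ee_rot: [-0.24, 3.126, 0.003]
ft_force: [0.1, 0.6, 0.5]
finger_gap: 0.5
```

Call:
jog_arm:
  commands: "0 0 -15 0 50;0 0 -40 0 50;0 0 -70 0 50;0 0 -100 0 50;30 0 -130 0 50;60 0 -130 0 50;60 0 -130 0 50;60 0 -130 0 50"

```text
time: 31.28
tool_pos: [0.4725, -0.1413, 0.1983]
ee_rot: [-0.239, 3.124, 0.003]
ft_force: [-0.6, -0.7, -0.8]
finger_gap: 0.505
```

```bash
python3 st.py
python3 - <<'E'
from h import *
from workcell import get_image,telemetry
s=telemetry.get_state();d=get_image("wrist");P=wcloud(d,s["tool_pos"],s["ee_rot"])
for nm,lo,hi in(("head",.085,.105),("block",.051,.057)):print(nm,rect(P,d["z_map"],lo,hi,(.53,-.133),.045))
d=get_image("scene");P=cloud(d);q=P[(d["z_map"]>0)&(np.hypot(P[...,0]-.531,P[...,1]+.132)<.025)&(P[...,2]>.07)&(P[...,2]<.12)]
o=np.load("pics/scene0.npz");P0=cloud(o);q0=P0[(o["z_map"]>0)&(np.hypot(P0[...,0]-.531,P0[...,1]+.132)<.025)&(P0[...,2]>.07)&(P0[...,2]<.12)]
print("head top now/before",np.percentile(q[:,2],[50,98]),np.percentile(q0[:,2],[50,98]))
P=cloud(d);L=np.array([.515,.1515]);w=np.radians(-15.7);e=P[...,:2]-L;x=e@[np.cos(w),np.sin(w)];y=e@[-np.sin(w),np.cos(w)]
m=(d["z_map"]>0)&(x<-.050)&(x>-.075)&(abs(y)<.04)&(P[...,2]>.015)&(P[...,2]<.06);print("flag",np.degrees(np.median(np.arctan2(y[m],-x[m]))))
cv2.imwrite("pics/s9.png",d["color"][130:370,200:520])
E
```

```text
31.275 [ 0.4725 -0.1413  0.1983] yaw -171.24 [-0.6  -0.67 -0.77] [-0.015  0.003  0.027] [-0.293  0.239 -0.085  1.241  0.004 -0.446] [ -0.17 -37.12  24.52   0.05   0.    -0.  ]
head (407, [array([ 530.4, -132. ]), array([27.8,  8.4]), np.float64(8.5)], np.float64(0.0913))
block (3837, [array([ 531.2, -131.8]), array([67.3, 56.8]), np.float64(9.1)], np.float64(0.0541))
head top now/before [0.08581316 0.09410686] [0.0855468  0.09430037]
flag 21.24244722151546
```

View pics/s9.png

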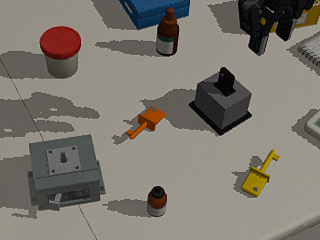

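The picture shows the key upright in its stand at (227,85), the flag at the left end at (57,200), and the bystanders where they were. Handing in.

```bash
python3 -c "
from workcell import r
print(r.close_job())"
```

```text
the job is handed in; nothing more can be done
None
```

The job is done and handed in at about 31 s of the 67 s allowed.

- **Insertion:** I took the key from its stand and lowered it into the keyhole without resistance. It touched the seat about 26.5 mm below the plate, at 6 to 9 N.
- **Turn:** I turned it clockwise until the flag stopped moving. The tool turned about 87° in all, a little past the expected 80°. Over the last 5° the flag did not move, the torque stayed near 0.11 N m, and the key shifted slightly in the grip.
- **Return:** I turned it back to the slot and drew it out with under about 1 N of resistance. It went back into the stand until the collar seated, 7.7 N at the same height as before.

**Last checks:**
- **Flag:** it reads +21.2°. The stop should be near +21.5°, and it started at -17.3°.
- **Key:** the head top is at 94.1 mm against 94.3 mm at the start. Its position and yaw agree within about 1 mm and 0.4°.
- **Surroundings:** the bystanders and the orange and yellow look-alikes look unmoved, and the gripper is clear of everything.

No check failed.

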